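Lay the covered boiled egg

ROBOT

A 6-joint arm with a two-finger parallel gripper is mounted at the origin on the work surface. World frame = base frame: x ahead of the robot, y to its left, z up, the work surface at z = 0. Lengths are in mm, angles in rad, forces in N, time in s.
With the tool pointing down it reaches from about 325 to 875 mm from the base axis. Payload 4.4 kg.
Tool frame: the origin (TCP) lies on the mounting face of the last link; the fingertips stand 173 mm ahead of it and the grasp point (between the pads) lies 155 mm ahead of it (bot.grip_depth is the distance from the TCP to the grasp point, in mm); z points along the fingers, y is the direction in which the jaws open and shut (so a half turn about z gives the same grasp; the last joint's range is limited). The gripper opens to 85 mm and grips with 20 to 120 N. Pads are 22 mm wide; open, the fingers measure 114 mm over their backs; the gripper's body (76 mm by 85 mm) begins 54 mm behind the grasp point. The pads swing forward as they close: fully open they stand 13 mm farther back than shut.
Start: joints at [1.095, 0.207, 1.542, -0, 1.393, -0.15], TCP at [184.049, 544.752, 404.682] pointing down, gripper open.
Joint ranges: [-2.73, 2.73], [-0.86, 2.22], [0.23, 2.46], [-1.11, 4.25], [0.08, 2.63], [-2.82, 2.82]. Speed limits (rad/s): [2.79, 2.79, 3.14, 3.14, 3.14, 3.14].

INTERFACE

Orientations are given as a unit quaternion [x, y, z, w].
In Python, from cell import telemetry, capture, calibration, bot gives the robot as it stands. The module is installed in compiled form; this text tells all that it offers.
- The arm moves only by the tool arm_command, never from a script. Its argument "increments" is a list that holds one entry, the list of rows, each a list of 6 numbers: the shift along the world's x, y, z in mm, then the turn, a rotation vector about the world's x, y, z in rad. In form: [[[tx, ty, tz, rx, ry, rz], ...]]. A call has exactly 8 rows; each row is the pose to reach, as a shift and turn from the pose commanded when the call began; what a row does not reach only later rows make up. A row lasts 1/12 s, in which the tool goes at most 41.7 mm and 7.16 degrees, less where a joint would pass 70% of its speed; a pose out of reach is approached as far as the arm can. A call with a gripper value outside its range is refused whole. "jaw" is the closure, from -1 (fully open) to 1 (shut), set as the call begins (left out, the last holds). The fingers move at their own pace and stop on an object; "squeeze" is the grip in N (left out, the last holds). Time passes only in rows, so rows that repeat a pose let the fingers close, or fill a call up. It gives the time, the measured TCP pose, the force and the opening at its end, in the units of the state.
- telemetry.read_state(): the state, without advancing time (a new reading comes with each control period).
- capture(name): name is "side" or "top"; returns the picture (384x512x3 uint8, red, green, blue); there is no depth.
- calibration(name): a dict with "fx", "fy", "cx", "cy" (pixels), "view" (4x4, takes a point from world to camera coordinates). Camera axes: x right, y down, z forward; pixel columns grow to the right and rows downward; lengths in mm; the calibration is good to about 2 mm. A picture is of the moment at which its call begins. calibration takes no time and is no camera call.
- bot.close_job(): hands the job in, once; it reports no verdict.
The state is a dict: "time_s": time; "q": joint angles; "joint_vel": joint speeds; "tau": joint torques, N m; "ee_pos": TCP position; "tcp_rot": TCP orientation; "ft_force": force on the tool from outside, world axes, zero at the start; "torque": the same for the moment, N m; "opening": opening from 0.0 (shut) to 1.0 (fully open).
Only numpy, scipy, OpenCV 4.12 (cv2) and the standard library are available. Lean on these libraries where they do the work, as an engineer would, in place of code of your own. Each camera call takes 0.05 s, during which the arm holds its last target. There are 200 camera calls.

TASK

Lay the boiled-egg breakfast: first stand the blue egg cup in the middle of the white plate, then stand the egg in the cup, then lower the blue domed cover over the egg so that it sits level on the cup. Stand the steel pepper mill upright in the middle of the black slate coaster, before or after the rest. Do not drop the egg, and leave the butter crock, green bowl, tart tin and jam jar where they are.

Things in the scene. Friction and masses are not known exactly. Their poses are not given: they have to be found in the camera images.
- egg_cup_center (a point): Squat blue ceramic egg cup, 48 mm high, about 160 g, upright. Point: on its axis half-way up, 24 mm above the foot; z up the axis. Body 60 mm across, straight-sided from 10 to 36 mm (foot 52 mm), flat shoulder at 36 mm. White collar, 38 mm outside, 33 mm inside, rises from the shoulder to 48 mm: the egg rests on its rim, the cover on the shoulder round it.
- egg_center (a point): Cream-white hen's egg, 44 mm across, 58 mm long, about 62 g, standing on its blunt end in a fixed steel wire ring stand 39 mm across and 14 mm high (narrower than the egg). Point: its centre, half-way up; z to the narrow upper end. Widest 3 mm below the point. Seated in the egg cup, the point is about 43.5 mm above the cup's point.
- egg_cover_center (a point): Tall domed blue ceramic cover, oak knob on top, open below, standing on its rim; 82 mm high with knob, about 120 g. Point: on its axis half-way up, 41 mm above the rim; z up. Outside 60 mm across, straight from the rim to 52 mm, dome top at 68 mm; inside 54 mm across, 64 mm deep. Knob 18 mm across, 14 mm high. Seated on the cup's shoulder, its point is 53 mm above the cup's point.
- pepper_mill_center (a point): Stainless steel flask-style pepper mill, 98 mm high, about 200 g, upright. Point: on its axis half-way up, 49 mm above the foot; z up. Body 44 mm across, straight-sided from 3 to 60 mm, then a shoulder to a 22 mm neck at 71 to 75 mm and a dark cap 30 mm across from 75 to 98 mm.
- plate: Round white side plate, 176 mm across, fixed on the counter. Origin at the centre of its underside, z up. The flat middle, 116 mm across, is 5 mm above the origin; the rim rises to 18 mm.
- coaster: Round flat black slate coaster, 94 mm across and 6 mm thick, fixed on the counter. Origin at the centre of its underside, z up; its top is 6 mm above the origin.
- butter_crock: Lidded glass butter crock with butter inside, 94 mm across, 84 mm high over its knob, loose. Origin at the centre of its underside. Leave it where it is.
- green_bowl: Green hard silicone collapsible bowl with stepped sides, 133 mm across, 47 mm high, loose. Origin at the centre of its underside. Leave it where it is.
- tart_tin: Fluted aluminium tart tin, 124 mm across, 24 mm high, loose. Origin at the centre of its underside. Leave it where it is.
- jam_jar: Amber jam jar with a red cap, 64 mm across, 85 mm high, loose. Origin at the centre of its underside. Leave it where it is.
There are look-alikes about, which are no part of the job. What is shaped like the part that bears egg_cup_center but purple is not meant.

How it is judged (in metres and radians):
On the way, in this order (a step that is already met when the one before it is completed fails the run):
1. the egg cup stands in the middle of the plate, let go (horizontal distance between egg_cup_center and plate below 0.02 m and z of egg_cup_center in the frame of plate between 0.025 and 0.033 m and angle between egg_cup_center's own z axis and vertical below 0.1 rad and contact force between the fingers and egg_cup below 0.1 N and linear speed of egg_cup below 0.01 m/s), for 0.2 s.
2. then the egg stands in the egg cup on the plate, let go (horizontal distance between egg_cup_center and plate below 0.02 m and z of egg_cup_center in the frame of plate between 0.025 and 0.033 m and angle between egg_cup_center's own z axis and vertical below 0.1 rad and horizontal distance between egg_center and egg_cup_center below 0.008 m and z of egg_center in the frame of egg_cup_center between 0.039 and 0.048 m and angle between egg_center's own z axis and vertical below 0.35 rad and contact force between the fingers and egg below 0.1 N and contact force between the fingers and egg_cup below 0.1 N and linear speed of egg below 0.01 m/s), for 0.2 s.
3. then the cover sits over the egg on the cup, let go (horizontal distance between egg_cup_center and plate below 0.02 m and z of egg_cup_center in the frame of plate between 0.025 and 0.033 m and angle between each of egg_cup_center, egg_cover_center's own z axis and vertical below 0.1 rad and horizontal distance between egg_center and egg_cup_center below 0.008 m and z of egg_center in the frame of egg_cup_center between 0.039 and 0.048 m and angle between egg_center's own z axis and vertical below 0.35 rad and horizontal distance between egg_cover_center and egg_cup_center below 0.01 m and z of egg_cover_center in the frame of egg_cup_center between 0.049 and 0.057 m and contact force between the fingers and egg_cover below 0.1 N and linear speed of egg_cover below 0.01 m/s), for 0.2 s.
At the end, for the whole second after the job is handed in: Cup upright on the plate within 20 mm of its centre; egg seated upright in it (within 8 mm, 20 degrees); cover level on the cup (within 10 mm, height within 4 mm); mill upright on the coaster within 15 mm of its centre; all let go, at rest (all of step 3 and horizontal distance between pepper_mill_center and coaster below 0.015 m and z of pepper_mill_center in the frame of coaster between 0.051 and 0.059 m and angle between pepper_mill_center's own z axis and vertical below 0.1 rad and contact force between the fingers and egg_cup below 0.1 N and contact force between the fingers and egg below 0.1 N and contact force between the fingers and pepper_mill below 0.1 N and linear speed of each of egg_cup, egg, pepper_mill below 0.01 m/s); the robot touches nothing.
It fails at once if the egg is dropped on the counter (height (world z) of egg_center below 0.027 m).
It fails at once if the glass butter crock is moved more than 20 mm (distance of butter_crock from where it was at the start of the episode above 0.02 m).
It fails at once if the green bowl is moved more than 20 mm (distance of green_bowl from where it was at the start of the episode above 0.02 m).
It fails at once if the tart tin is moved more than 20 mm (distance of tart_tin from where it was at the start of the episode above 0.02 m).
It fails at once if the jam jar is moved more than 20 mm (distance of jam_jar from where it was at the start of the episode above 0.02 m).
It also fails if it takes over 96 s, if anything falls off the work surface, if the arm or the gripper's body presses on something with over 40 N, if the wrist force passes 120 N, or if a joint passes its speed limit or range.

## Working session

There is one attempt and no reset: what is moved stays moved. The work goes in short steps, Python scripts to look and compute and a tool call to move; the robot and the scene stay as the last step left them, time stands still between calls to the robot, and variables do not carry over. Pictures are saved under pics/ and viewed, on a budget of 14 in all, crops included, one or two more only if the job needs it, and the job is handed in when it is done.

Besides the shell and the picture viewer there is one more tool, called after ">>>" as name(argument=value, ...), one argument or row to a line, values as JSON. arm_command: Moves the arm, as the interface text tells. Its arguments: {"type":"object","properties":{"increments":{"type":"array"},"jaw":{"type":"number"},"squeeze":{"type":"number"}},"required":["increments"]}

```bash
mkdir -p pics
python3 - <<'E'
from cell import telemetry, capture, calibration, bot
import cv2, numpy as np
for n in("top","side"):
    im=capture(n); cv2.imwrite(f"pics/{n}0.png",cv2.resize(im[:,:,::-1],None,fx=1.5,fy=1.5,interpolation=cv2.INTER_CUBIC))
    c=calibration(n); print(n,c["fx"],c["cx"],c["cy"],np.round(c["view"],3).tolist())
s=telemetry.read_state(); print(s["time_s"],s["ee_pos"],s["tcp_rot"],s["opening"],s["ft_force"])
E
```

```text
top 388.00486854579805 254.30429394725695 188.46966794605714 [[0.01, -1.0, -0.015, -3.701], [-0.996, -0.009, -0.092, 514.623], [0.092, 0.016, -0.996, 1204.094], [0.0, 0.0, 0.0, 1.0]]
side 347.0846421884092 254.8423061462649 193.072062010081 [[-0.997, -0.077, -0.003, 483.303], [-0.056, 0.757, -0.651, 71.344], [0.052, -0.649, -0.759, 1017.115], [0.0, 0.0, 0.0, 1.0]]
0.1 [183.90788226 544.44448282 403.60812739] [ 1.62214726e-01  9.86754900e-01 -1.01510450e-03 -3.46716572e-04] 1.0051854303532282 [ 0.11606213 -0.38559891  0.22083025]
```

View pics/top0.png

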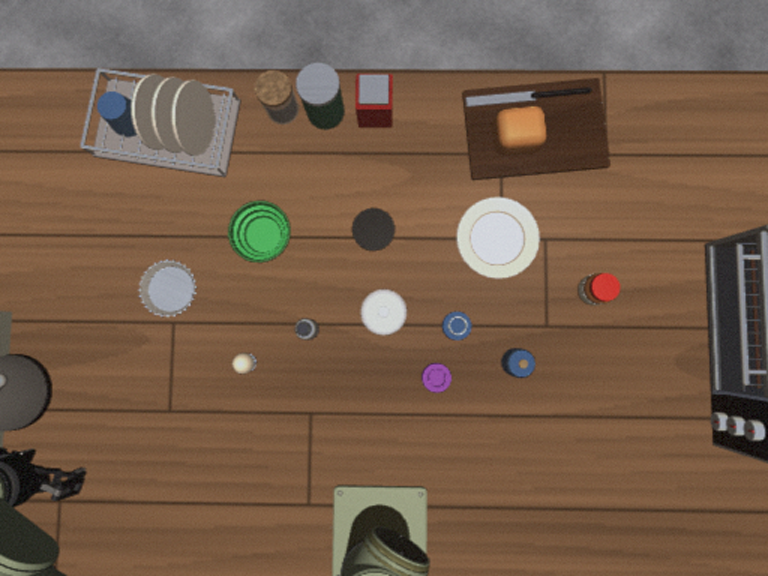

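View pics/side0.png

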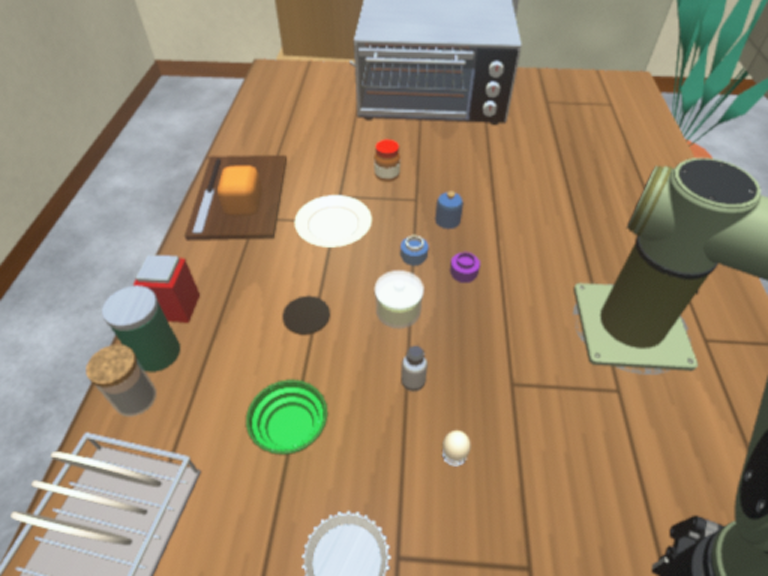

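Candidates in the top view (1.5x pixels) are the blue cup with a white collar at (457,325), the purple cup at (437,378), and the blue domed cover with an oak knob at (519,363). The blue one with the ring fits egg_cup, since the purple look-alike is excluded. Other parts: mill (306,328), egg (243,363), plate (498,237), coaster (374,229), crock (384,312). I'll measure these and confirm the cup in one crop.

```bash
cat > h.py <<'E'
from cell import telemetry, capture, calibration, bot
import cv2, numpy as np
def ray(n,u,v):
    c=calibration(n); V=np.array(c["view"]); R,t=V[:3,:3],V[:3,3]
    d=R.T@np.array([(u-c["cx"])/c["fx"],(v-c["cy"])/c["fy"],1]); return -R.T@t,d/np.linalg.norm(d)
def plane(n,u,v,z):
    o,d=ray(n,u,v); return (o+d*(z-o[2])/d[2])[:2]
def proj(n,p):
    c=calibration(n); V=np.array(c["view"]); q=V[:3,:3]@np.array(p)+V[:3,3]
    return c["fx"]*q[0]/q[2]+c["cx"],c["fy"]*q[1]/q[2]+c["cy"]
def blob(im,lo,hi,near,r):
    """largest HSV blob within r px of near: bbox centre, centroid, area, bbox size"""
    m=cv2.inRange(cv2.cvtColor(im,cv2.COLOR_RGB2HSV),lo,hi)
    k=np.zeros_like(m); cv2.circle(k,tuple(int(round(x)) for x in near),r,255,-1)
    n,l,s,c=cv2.connectedComponentsWithStats(m&k)
    if n<2: return None
    i=1+np.argmax(s[1:,4]); x,y,w,h,a=s[i]
    hull=cv2.convexHull(np.argwhere(l==i)[:,::-1].astype(np.int32)); M=cv2.moments(hull)
    hc=(M["m10"]/M["m00"],M["m01"]/M["m00"]) if M["m00"] else None
    return np.array(hc if hc else c[i]),(w,h,a)
E
python3 - <<'E'
from h import *
T=capture("top");S=capture("side")
B=((100,90,40),(125,255,255)); W=((0,0,150),(179,60,255)); OAK=((8,60,90),(25,255,255)); DK=((0,0,0),(179,255,70))
def both(nm,zt,lt,nt,rt,zs,ls,ns,rs):
    for n,im,z,l,p,r in(("top",T,zt,lt,nt,rt),("side",S,zs,ls,ns,rs)):
        if l is None: continue
        b=blob(im,*l,(p[0]/1.5,p[1]/1.5),r)
        print(nm,n,None if b is None else (b[0].round(1),b[1],plane(n,*b[0],z).round(1)))
both("cup body",24,B,(457,325),16,24,B,(414,248),16)
both("collar",48,((0,0,140),(179,90,255)),(457,325),9,48,((0,0,140),(179,110,255)),(414,242),9)
both("cover",40,B,(519,363),16,36,B,(449,210),18)
both("knob",75,OAK,(523,363),5,75,OAK,(450,195),5)
both("egg",32,((10,15,150),(35,120,255)),(241,363),10,32,((10,15,130),(35,140,255)),(456,446),14)
both("mill cap",90,DK,(307,327),9,88,DK,(415,355),9)
both("plate",16,((0,0,150),(179,60,255)),(498,237),34,16,((0,0,150),(179,60,255)),(333,220),32)
both("coaster",6,DK,(374,229),22,6,DK,(306,315),22)
both("crock",60,W,(384,312),22,60,W,(399,290),22)
both("tin",12,None,0,0,0,((0,0,0),(0,0,0)),(1,1),1)
a=cv2.resize(T[180:270,130:370][:,:,::-1],None,fx=3.3,fy=3.3,interpolation=cv2.INTER_CUBIC)
b=cv2.resize(S[120:320,230:340][:,:,::-1],None,fx=1.485*2,fy=1.485*2,interpolation=cv2.INTER_CUBIC)
b=b[:300,:]
cv2.imwrite("pics/crop1.png",a)
E
```

```text
cup body top (array([304.1, 216.7]), (np.int32(19), np.int32(18), np.int32(123)), array([ 427.1, -156. ]))
cup body side (array([276. , 165.2]), (np.int32(17), np.int32(10), np.int32(69)), array([ 428.3, -161.4]))
collar top (array([305. , 216.5]), (np.int32(13), np.int32(14), np.int32(48)), array([ 427.4, -155.9]))
collar side (array([275.9, 161.5]), (np.int32(19), np.int32(14), np.int32(133)), array([ 429.2, -153.6]))
cover top (array([347. , 241.9]), (np.int32(17), np.int32(18), np.int32(200)), array([ 351. , -285.5]))
cover side (array([299.8, 133.5]), (np.int32(15), np.int32(10), np.int32(95)), array([ 351.5, -311.6]))
knob top (array([348.5, 242. ]), (np.int32(6), np.int32(5), np.int32(26)), array([ 352.1, -282.2]))
knob side (array([300.1, 127.9]), (np.int32(9), np.int32(7), np.int32(35)), array([ 354. , -293.6]))
egg top (array([160.9, 242.1]), (np.int32(13), np.int32(13), np.int32(110)), array([343.5, 290.4]))
egg side (array([304., 297.]), (np.int32(29), np.int32(29), np.int32(532)), array([345.4, 285.4]))
mill cap top (array([211. , 216.7]), (np.int32(3), np.int32(3), np.int32(5)), array([423.1, 128.2]))
mill cap side None
plate top (array([331.6, 158. ]), (np.int32(56), np.int32(55), np.int32(2372)), array([ 615.4, -245. ]))
plate side (array([221.6, 147. ]), (np.int32(52), np.int32(35), np.int32(1422)), array([ 618.2, -244.6]))
coaster top (array([248.4, 152.6]), (np.int32(28), np.int32(28), np.int32(608)), array([632.9,  21.8]))
coaster side (array([198., 218.]), (np.int32(1), np.int32(1), np.int32(1)), array([646.6,  54.7]))
crock top (array([255.4, 207.5]), (np.int32(30), np.int32(30), np.int32(726)), array([452.8,  -3.5]))
crock side (array([265.7, 193.3]), (np.int32(33), np.int32(28), np.int32(719)), array([453.7,  -8.2]))
tin side None
```

View pics/crop1.png

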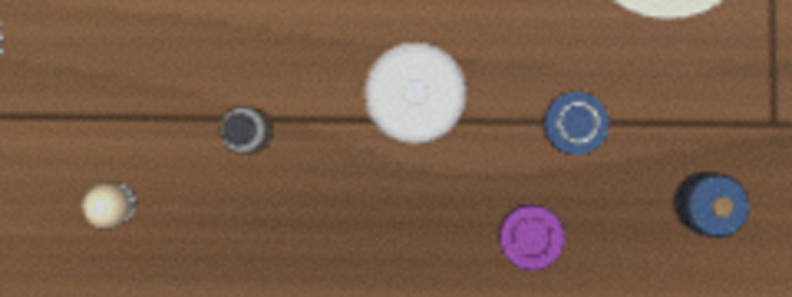

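The crop confirms it: the blue cup with the white-rimmed collar is at crop (577,122), the purple look-alike at (532,237), the cover with its knob at (722,205), the mill's dark cap at (241,128) and the egg at (104,205). I'll do the mill first because it's on the way.

>>> arm_command(
  increments=[
    [[30,-36,-8,0,0,0],[60,-72,-15,0,0,0],[90,-105,-20,0,0,0],[120,-140,-30,0,0,0],[145,-170,-40,0,0,0],[170,-205,-50,0,0,0],[195,-235,-55,0,0,0],[215,-260,-60,0,0,0]],
  ],
  jaw=-1,
  squeeze=40,
)

```text
time_s: 0.87
ee_pos: [393.6, 290.4, 345.6]
tcp_rot: [0.162, 0.987, -0.0, -0.0]
ft_force: [0.6, -0.6, 0.7]
opening: 1.0
```

Run:
```python
from h import *
print(telemetry.read_state()["ee_pos"])
print("mill cap",plane("top",203,218.8,97), "green",plane("top",173,155,24),"jar",plane("top",400,192,85),"purple",plane("top",291.2,251.8,40))
```

```text
[393.64940628 290.38428743 345.63016298]
mill cap [416.38842625 150.9436216 ] green [619.84356761 262.47129369] jar [ 502.24196725 -434.97782725] purple [ 318.80026967 -114.3818197 ]
```

>>> arm_command(
  increments=[
    [[6,-35,-5,0,0,0],[10,-70,-10,0,0,0],[14,-105,-20,0,0,0],[17,-134,-40,0,0,0],[17,-134,-60,0,0,0],[17,-134,-65,0,0,0],[17,-134,-65,0,0,0],[17,-134,-65,0,0,0]],
  ],
)

```text
time_s: 1.53
ee_pos: [410.2, 158.7, 281.5]
tcp_rot: [0.162, 0.987, 0.0, -0.0]
ft_force: [-0.1, 0.6, 0.1]
opening: 1.0
```

Run:
```python
from h import *
T=capture("top");S=capture("side");p=telemetry.read_state()["ee_pos"];print(p)
g=p-[0,0,155]
print(proj("top",g),proj("side",g))
a=cv2.resize(T[170:270,150:260][:,:,::-1],None,fx=3.6,fy=3.6,interpolation=cv2.INTER_CUBIC)
b=cv2.resize(S[170:270,230:340][:,:,::-1],None,fx=3.6,fy=3.6,interpolation=cv2.INTER_CUBIC)
cv2.imwrite("pics/m1.png",np.hstack([a,b]))
```

```text
[410.63495123 159.10901819 282.37670885]
(np.float64(198.5775434972285), np.float64(220.62435505410082)) (np.float64(280.1993034088155), np.float64(228.62000536283645))
```

View pics/m1.png

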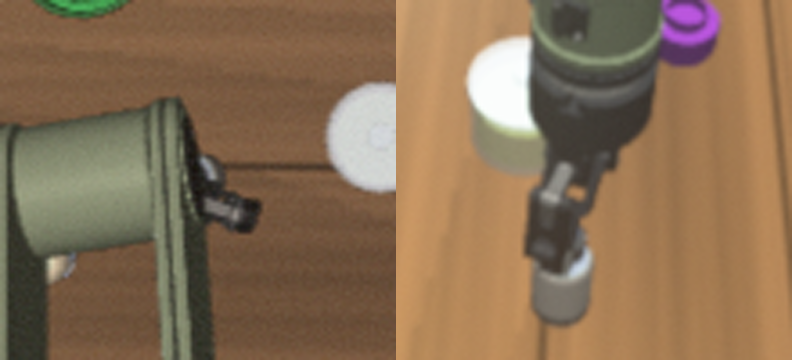

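The pictures show the gripper above the mill, jaws astride it, offset a few mm. Measured TCP is (410.6,159.1), so a correction and descent come next.

>>> arm_command(
  increments=[
    [[6,-8,0,0,0,0],[6,-8,0,0,0,0],[6,-8,0,0,0,0],[6,-8,-15,0,0,0],[6,-8,-35,0,0,0],[6,-8,-35,0,0,0],[6,-8,-35,0,0,0],[6,-8,-35,0,0,0]],
  ],
)

```text
time_s: 2.3
ee_pos: [416.4, 150.3, 246.8]
tcp_rot: [0.162, 0.987, 0.0, 0.0]
ft_force: [-0.8, 0.1, -0.2]
opening: 1.001
```

>>> arm_command(
  increments=[
    [[0,0,-15,0,0,0],[0,0,-30,0,0,0],[0,0,-40,0,0,0],[0,0,-40,0,0,0],[0,0,-40,0,0,0],[0,0,-40,0,0,0],[0,0,-40,0,0,0],[0,0,-40,0,0,0]],
  ],
)

```text
time_s: 2.97
ee_pos: [416.6, 150.3, 207.0]
tcp_rot: [0.162, 0.987, 0.0, 0.001]
ft_force: [-0.3, -0.4, -0.0]
opening: 1.0
```

>>> arm_command(
  increments=[
    [[0,0,0,0,0,0],[0,0,0,0,0,0],[0,0,0,0,0,0],[0,0,0,0,0,0],[0,0,0,0,0,0],[0,0,0,0,0,0],[0,0,0,0,0,0],[0,0,0,0,0,0]],
  ],
  jaw=1,
  squeeze=40,
)

```text
time_s: 3.63
ee_pos: [416.6, 150.4, 206.9]
tcp_rot: [0.162, 0.987, 0.0, 0.001]
ft_force: [-0.4, 1.2, 5.8]
opening: 0.503
```

>>> arm_command(
  increments=[
    [[0,0,10,0,0,0],[0,0,30,0,0,0],[0,0,60,0,0,0],[25,-15,60,0,0,0],[55,-32,60,0,0,0],[85,-50,60,0,0,0],[115,-68,60,0,0,0],[145,-86,60,0,0,0]],
  ],
)

```text
time_s: 4.3
ee_pos: [561.6, 63.2, 265.8]
tcp_rot: [0.162, 0.987, -0.0, -0.001]
ft_force: [0.6, 0.4, -2.6]
opening: 0.501
```

>>> arm_command(
  increments=[
    [[30,-18,0,0,0,0],[60,-36,0,0,0,0],[71,-42,0,0,0,0],[71,-42,0,0,0,0],[71,-42,0,0,0,0],[71,-42,-20,0,0,0],[71,-42,-30,0,0,0],[71,-42,-30,0,0,0]],
  ],
)

```text
time_s: 4.97
ee_pos: [628.9, 23.2, 232.3]
tcp_rot: [0.162, 0.987, -0.0, -0.005]
ft_force: [-1.4, -0.3, -3.3]
opening: 0.502
```

Run:
```python
from h import *
S=capture("side");T=capture("top");s=telemetry.read_state();print(s["ee_pos"],s["opening"],s["ft_force"])
b=cv2.resize(S[150:270,130:270][:,:,::-1],None,fx=4,fy=4,interpolation=cv2.INTER_CUBIC)
cv2.imwrite("pics/m2.png",b)
print(proj("side",[633,22,6]),proj("top",[633,22,6]))
```

```text
[630.67169859  22.97483113 235.07245465] 0.49967504258409806 [-0.2304304   0.56775625 -1.50185929]
(np.float64(204.52088638022582), np.float64(209.42465916907108)) (np.float64(248.34759374912733), np.float64(152.52767741077076))
```

View pics/m2.png

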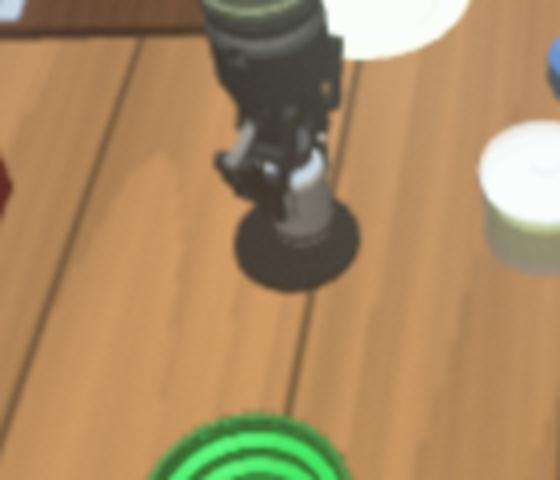

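The mill is upright in the jaws with its foot at about (303,230) in the crop, over the coaster centre at (297,238). I'll lower it.

>>> arm_command(
  increments=[
    [[2,-1,-6,0,0,0],[2,-1,-12,0,0,0],[2,-1,-17,0,0,0],[2,-1,-20,0,0,0],[2,-1,-22,0,0,0],[2,-1,-22,0,0,0],[2,-1,-22,0,0,0],[2,-1,-22,0,0,0]],
  ],
)

```text
time_s: 5.73
ee_pos: [634.3, 21.2, 214.5]
tcp_rot: [0.162, 0.987, 0.0, 0.0]
ft_force: [-0.3, -1.2, -3.0]
opening: 0.503
```

>>> arm_command(
  increments=[
    [[0,0,-1,0,0,0],[0,0,-1.5,0,0,0],[0,0,-2,0,0,0],[0,0,-2,0,0,0],[0,0,-2,0,0,0],[0,0,-2,0,0,0],[0,0,-2,0,0,0],[0,0,-2,0,0,0]],
  ],
)

```text
time_s: 6.4
ee_pos: [634.3, 21.2, 212.9]
tcp_rot: [0.162, 0.987, -0.0, 0.0]
ft_force: [-2.0, -0.8, 5.0]
opening: 0.506
```

Contact. Releasing, then rising.

>>> arm_command(
  increments=[
    [[0,0,0,0,0,0],[0,0,0,0,0,0],[0,0,0,0,0,0],[0,0,0,0,0,0],[0,0,0,0,0,0],[0,0,0,0,0,0],[0,0,0,0,0,0],[0,0,0,0,0,0]],
  ],
  jaw=-1,
)

```text
time_s: 7.07
ee_pos: [634.1, 21.2, 212.1]
tcp_rot: [0.162, 0.987, -0.0, -0.0]
ft_force: [0.3, 0.5, 1.1]
opening: 0.997
```

>>> arm_command(
  increments=[
    [[0,0,20,0,0,0],[0,0,50,0,0,0],[0,0,80,0,0,0],[0,0,110,0,0,0],[-30,-20,115,0,0,0],[-60,-45,115,0,0,0],[-90,-70,115,0,0,0],[-115,-95,115,0,0,0]],
  ],
)

```text
time_s: 7.73
ee_pos: [517.3, -74.2, 327.5]
tcp_rot: [0.162, 0.987, -0.0, 0.0]
ft_force: [-0.5, -0.1, -0.2]
opening: 1.001
```

>>> arm_command(
  increments=[
    [[-30,-27,0,0,0,0],[-60,-54,-10,0,0,0],[-90,-81,-30,0,0,0],[-90,-81,-60,0,0,0],[-90,-81,-80,0,0,0],[-90,-81,-80,0,0,0],[-90,-81,-80,0,0,0],[-90,-81,-80,0,0,0]],
  ],
)

```text
time_s: 8.4
ee_pos: [430.0, -155.0, 248.4]
tcp_rot: [0.162, 0.987, -0.0, 0.001]
ft_force: [0.3, -0.2, 0.3]
opening: 1.0
```

Run:
```python
from h import *
S=capture("side");T=capture("top");p=telemetry.read_state()["ee_pos"];print(p)
a=cv2.resize(T[130:250,220:340][:,:,::-1],None,fx=3.3,fy=3.3,interpolation=cv2.INTER_CUBIC)
b=cv2.resize(S[100:220,200:320][:,:,::-1],None,fx=3.3,fy=3.3,interpolation=cv2.INTER_CUBIC)
cv2.imwrite("pics/c1.png",np.hstack([a,b]))
```

```text
[ 430.35266855 -154.99854729  248.94605191]
```

View pics/c1.png

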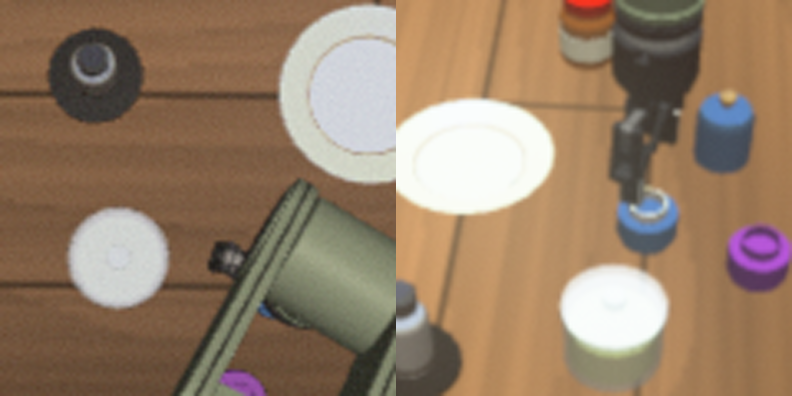

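The mill stands upright on the coaster (left, ~(93,65)), and the jaws are astride the blue cup (right, ~(648,215)). Descending.

>>> arm_command(
  increments=[
    [[-2,-1,-15,0,0,0],[-2,-1,-30,0,0,0],[-2,-1,-45,0,0,0],[-2,-1,-60,0,0,0],[-2,-1,-68,0,0,0],[-2,-1,-70,0,0,0],[-2,-1,-70,0,0,0],[-2,-1,-70,0,0,0]],
  ],
)

```text
time_s: 9.17
ee_pos: [427.8, -156.0, 178.1]
tcp_rot: [0.162, 0.987, -0.0, 0.001]
ft_force: [0.1, 0.2, -0.6]
opening: 1.001
```

>>> arm_command(
  increments=[
    [[0,0,0,0,0,0],[0,0,0,0,0,0],[0,0,0,0,0,0],[0,0,0,0,0,0],[0,0,0,0,0,0],[0,0,0,0,0,0],[0,0,0,0,0,0],[0,0,0,0,0,0]],
  ],
  jaw=1,
  squeeze=40,
)

```text
time_s: 9.83
ee_pos: [427.7, -156.1, 178.4]
tcp_rot: [0.162, 0.987, -0.0, 0.001]
ft_force: [-0.9, 0.5, 3.9]
opening: 0.692
```

>>> arm_command(
  increments=[
    [[0,0,10,0,0,0],[0,0,30,0,0,0],[20,-10,50,0,0,0],[55,-26,50,0,0,0],[90,-43,50,0,0,0],[125,-60,50,0,0,0],[160,-76,50,0,0,0],[188,-89,50,0,0,0]],
  ],
)

```text
time_s: 10.5
ee_pos: [617.2, -245.9, 228.1]
tcp_rot: [0.162, 0.987, -0.0, 0.001]
ft_force: [0.7, -0.7, -2.0]
opening: 0.687
```

>>> arm_command(
  increments=[
    [[0,0,0,0,0,0],[0,0,0,0,0,0],[0,0,0,0,0,0],[0,0,-10,0,0,0],[0,0,-20,0,0,0],[0,0,-20,0,0,0],[0,0,-20,0,0,0],[0,0,-20,0,0,0]],
  ],
)

```text
time_s: 11.17
ee_pos: [614.6, -244.5, 206.8]
tcp_rot: [0.162, 0.987, 0.0, -0.001]
ft_force: [-0.8, 0.3, -0.4]
opening: 0.688
```

Run:
```python
from h import *
S=capture("side");T=capture("top");p=telemetry.read_state()["ee_pos"];print(p)
b=cv2.resize(S[90:210,160:300][:,:,::-1],None,fx=4,fy=4,interpolation=cv2.INTER_CUBIC)
cv2.imwrite("pics/c2.png",b)
print(proj("side",[616,-245,5]))
```

```text
[ 615.14914748 -244.81451711  207.60242402]
(np.float64(222.53310264634712), np.float64(149.2789464901089))
```

View pics/c2.png

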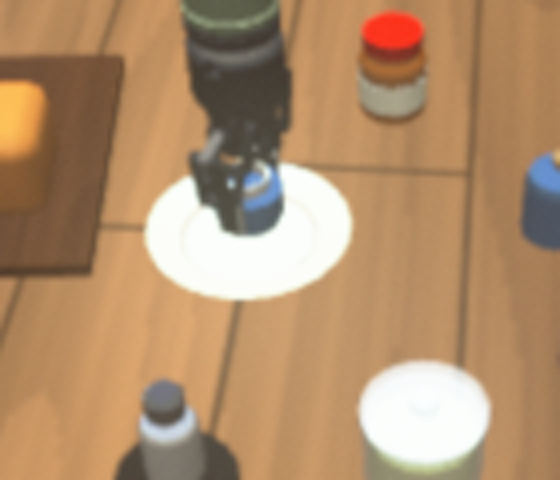

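The cup is level in the jaws, its foot at about (250,222), above the plate's inner disc centred at (250,236). Lowering.

>>> arm_command(
  increments=[
    [[0,0,-6,0,0,0],[0,0,-12,0,0,0],[0,0,-18,0,0,0],[0,0,-22,0,0,0],[0,0,-23,0,0,0],[0,0,-24,0,0,0],[0,0,-25,0,0,0],[0,0,-25,0,0,0]],
  ],
)

```text
time_s: 11.93
ee_pos: [615.1, -244.8, 183.5]
tcp_rot: [0.162, 0.987, 0.0, -0.0]
ft_force: [-3.9, 1.7, 6.6]
opening: 0.688
```

Contact. Opening partly (about 72 mm) so the fingers stay clear of the plate rim, then rising straight up.

>>> arm_command(
  increments=[
    [[0,0,0,0,0,0],[0,0,0,0,0,0],[0,0,0,0,0,0],[0,0,0,0,0,0],[0,0,0,0,0,0],[0,0,0,0,0,0],[0,0,0,0,0,0],[0,0,0,0,0,0]],
  ],
  jaw=-0.7,
)

```text
time_s: 12.6
ee_pos: [615.1, -244.8, 182.1]
tcp_rot: [0.162, 0.987, 0.0, -0.0]
ft_force: [-0.4, 0.1, 0.7]
opening: 0.85
```

>>> arm_command(
  increments=[
    [[0,0,10,0,0,0],[0,0,25,0,0,0],[0,0,45,0,0,0],[0,0,80,0,0,0],[0,0,120,0,0,0],[0,0,140,0,0,0],[0,30,150,0,0,0],[-5,70,155,0,0,0]],
  ],
)

```text
time_s: 13.27
ee_pos: [611.5, -177.4, 343.5]
tcp_rot: [0.164, 0.986, -0.002, 0.005]
ft_force: [0.4, 0.6, 0.2]
opening: 0.843
```

>>> arm_command(
  increments=[
    [[-15,38,0,0,0,0],[-30,76,0,0,0,0],[-45,114,0,0,0,0],[-60,152,0,0,0,0],[-75,190,0,0,0,0],[-90,228,0,0,0,0],[-105,266,0,0,0,0],[-120,304,0,0,0,0]],
  ],
  jaw=-1,
)

```text
time_s: 13.93
ee_pos: [489.2, 130.8, 339.3]
tcp_rot: [0.162, 0.987, 0.0, 0.002]
ft_force: [-0.1, -0.3, -1.0]
opening: 0.999
```

Run:
```python
from h import *
S=capture("side");T=capture("top");p=telemetry.read_state();print(p["ee_pos"],p["opening"])
for n,im,q in(("top",T,(331.6,158)),("side",S,(222,140))):
  b=blob(im,(100,90,40),(125,255,255),q,14); print(n,b, b and plane(n,*b[0],30))
a=cv2.resize(T[120:200,290:370][:,:,::-1],None,fx=4,fy=4,interpolation=cv2.INTER_CUBIC)
e=cv2.resize(T[215:275,130:190][:,:,::-1],None,fx=5.333,fy=5.333,interpolation=cv2.INTER_CUBIC)
cv2.imwrite("pics/e1.png",np.hstack([a,e]))
```

```text
[487.70070937 133.78547155 338.90967568] 0.9978331814055644
top (array([332.497151  , 157.46652422]), (np.int32(18), np.int32(18), np.int32(109))) [ 614.6816446  -245.11917868]
side (array([220.18575064, 143.9389313 ]), (np.int32(14), np.int32(8), np.int32(46))) [ 622.06610703 -243.91740173]
```

View pics/e1.png

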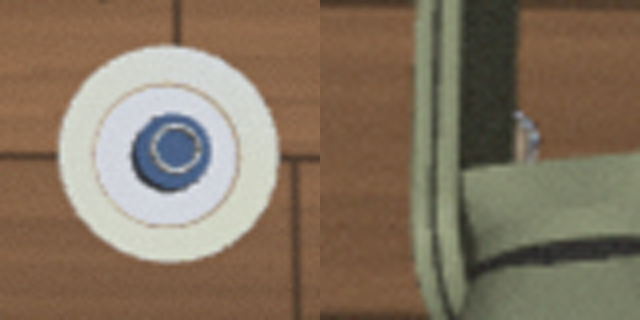

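The cup stands upright mid-plate (crop (177,147); measured (614.7,-245.1) against the plate at (616,-245)). The egg is next.

>>> arm_command(
  increments=[
    [[-27,29,0,0,0,0],[-54,58,0,0,0,0],[-81,87,-5,0,0,0],[-108,116,-15,0,0,0],[-135,145,-25,0,0,0],[-143,154,-50,0,0,0],[-143,154,-80,0,0,0],[-143,154,-80,0,0,0]],
  ],
)

```text
time_s: 14.7
ee_pos: [344.5, 282.4, 253.9]
tcp_rot: [0.161, 0.987, -0.003, -0.003]
ft_force: [-0.6, -0.6, -0.4]
opening: 1.0
```

>>> arm_command(
  increments=[
    [[0,0,0,0,0,0],[0,0,0,0,0,0],[0,0,0,0,0,0],[0,0,0,0,0,0],[0,0,0,0,0,0],[0,0,0,0,0,0],[0,0,0,0,0,0],[0,0,0,0,0,0]],
  ],
)

```text
time_s: 15.37
ee_pos: [347.2, 283.1, 257.4]
tcp_rot: [0.162, 0.987, 0.0, 0.0]
ft_force: [0.0, 0.6, 0.6]
opening: 1.0
```

Run:
```python
from h import *
S=capture("side");p=telemetry.read_state();print(p["ee_pos"],p["opening"])
b=cv2.resize(S[240:350,250:360][:,:,::-1],None,fx=4,fy=4,interpolation=cv2.INTER_CUBIC)
cv2.imwrite("pics/e2.png",b)
print(proj("side",p["ee_pos"]-[0,0,155]),proj("side",[344,288,32]))
```

```text
[347.10841536 283.17228366 257.28397766] 0.9994833940613757
(np.float64(306.4988702829062), np.float64(282.64478442884945)) (np.float64(304.60550479937774), np.float64(298.0811874641356))
```

View pics/e2.png

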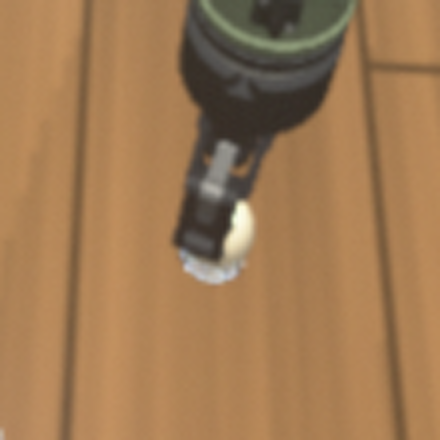

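The near jaw is at (205,225) in front of the egg at (216,230), consistent with being centred along the jaw axis. The TCP needs (-3,+5) and then down.

>>> arm_command(
  increments=[
    [[-3,5,0,0,0,0],[-3,5,0,0,0,0],[-3,5,-20,0,0,0],[-3,5,-40,0,0,0],[-3,5,-58,0,0,0],[-3,5,-70,0,0,0],[-3,5,-74,0,0,0],[-3,5,-74,0,0,0]],
  ],
)

```text
time_s: 16.08
ee_pos: [343.4, 288.0, 182.1]
tcp_rot: [0.162, 0.987, -0.001, -0.001]
ft_force: [0.1, -0.8, 0.6]
opening: 0.999
```

Run:
```python
from h import *
S=capture("side");p=telemetry.read_state();print(p["ee_pos"],p["ft_force"])
b=cv2.resize(S[240:350,250:360][:,:,::-1],None,fx=5,fy=5,interpolation=cv2.INTER_CUBIC)
cv2.imwrite("pics/e3.png",b)
```

```text
[343.93930775 288.28065775 182.99594443] [ 0.55216919  1.11060624 -0.0291263 ]
```

View pics/e3.png

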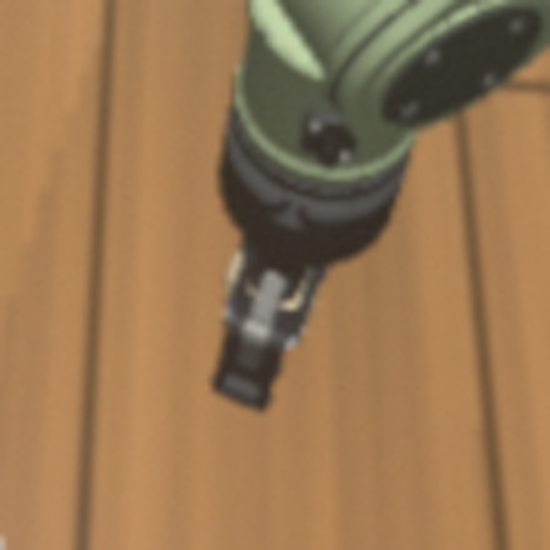

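The egg shows symmetrically behind the near jaw (cream slivers at (235,265) and (295,300)), so the jaws straddle it. Closing gently.

>>> arm_command(
  increments=[
    [[0,0,0,0,0,0],[0,0,0,0,0,0],[0,0,0,0,0,0],[0,0,0,0,0,0],[0,0,0,0,0,0],[0,0,0,0,0,0],[0,0,0,0,0,0],[0,0,0,0,0,0]],
  ],
  jaw=1,
  squeeze=25,
)

```text
time_s: 16.8
ee_pos: [344.3, 287.8, 184.0]
tcp_rot: [0.162, 0.987, -0.001, 0.0]
ft_force: [-0.6, -3.6, 5.8]
opening: 0.493
```

>>> arm_command(
  increments=[
    [[0,0,5,0,0,0],[0,0,10,0,0,0],[0,0,20,0,0,0],[0,0,40,0,0,0],[0,0,65,0,0,0],[0,0,90,0,0,0],[0,0,110,0,0,0],[0,0,120,0,0,0]],
  ],
)

```text
time_s: 17.47
ee_pos: [345.0, 288.8, 307.0]
tcp_rot: [0.162, 0.987, 0.002, 0.002]
ft_force: [0.8, -1.1, -0.2]
opening: 0.499
```

Run:
```python
from h import *
S=capture("side");p=telemetry.read_state();print(p["ee_pos"],p["opening"],p["ft_force"])
b=cv2.resize(S[190:320,250:380][:,:,::-1],None,fx=4,fy=4,interpolation=cv2.INTER_CUBIC)
cv2.imwrite("pics/e4.png",b)
```

```text
[345.37100591 289.07977899 307.77792051] 0.49211180162899243 [0.34550354 0.23869293 0.95081105]
```

View pics/e4.png

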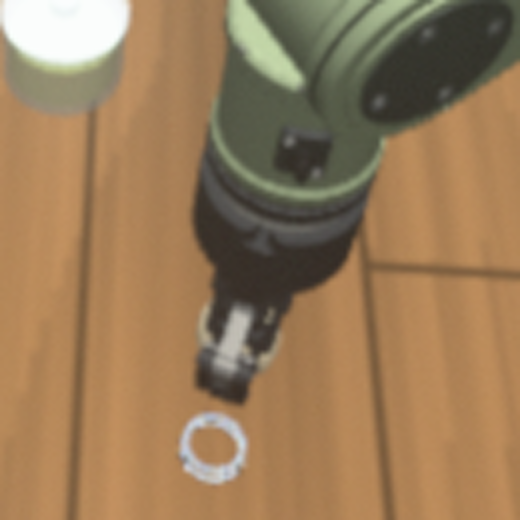

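The egg is held and clear of the ring stand (ring at (213,447), empty). Carrying it to the cup.

>>> arm_command(
  increments=[
    [[5,-10,0,0,0,0],[15,-28,5,0,0,0],[28,-56,10,0,0,0],[43,-86,10,0,0,0],[59,-118,10,0,0,0],[75,-150,10,0,0,0],[91,-182,10,0,0,0],[107,-214,10,0,0,0]],
  ],
)

```text
time_s: 18.18
ee_pos: [451.0, 72.6, 312.4]
tcp_rot: [0.162, 0.987, 0.0, -0.001]
ft_force: [-1.3, -0.1, 0.1]
opening: 0.495
```

>>> arm_command(
  increments=[
    [[16,-32,0,0,0,0],[32,-64,0,0,0,0],[48,-96,0,0,0,0],[64,-128,0,0,0,0],[80,-160,0,0,0,0],[96,-192,0,0,0,0],[112,-224,0,0,0,0],[128,-256,0,0,0,0]],
  ],
)

```text
time_s: 18.85
ee_pos: [579.1, -183.3, 311.7]
tcp_rot: [0.162, 0.987, 0.0, -0.001]
ft_force: [0.5, 0.1, 0.2]
opening: 0.493
```

Run:
```python
from h import *
p=telemetry.read_state();print(p["ee_pos"],p["opening"]); print("ring",plane("side",303.3,301.75,13))
```

```text
[ 579.14466561 -183.33566276  311.72553101] 0.49304869439182586
ring [345.15550973 288.98523327]
```

>>> arm_command(
  increments=[
    [[18,-31,0,0,0,0],[35,-62,0,0,0,0],[35,-62,0,0,0,0],[35,-62,-20,0,0,0],[35,-62,-40,0,0,0],[35,-62,-60,0,0,0],[35,-62,-72,0,0,0],[35,-62,-72,0,0,0]],
  ],
)

```text
time_s: 19.52
ee_pos: [612.1, -242.5, 236.2]
tcp_rot: [0.162, 0.987, 0.002, -0.004]
ft_force: [-0.3, 0.0, -1.6]
opening: 0.492
```

Run:
```python
from h import *
S=capture("side");T=capture("top");p=telemetry.read_state();print(p["ee_pos"],p["opening"],p["ft_force"])
b=cv2.resize(S[90:180,180:270][:,:,::-1],None,fx=5,fy=5,interpolation=cv2.INTER_CUBIC)
cv2.imwrite("pics/e5.png",b)
```

```text
[ 613.80918344 -243.39501363  240.4221117 ] 0.4950502362467428 [ 0.54323221 -0.02544581 -0.34821936]
```

View pics/e5.png

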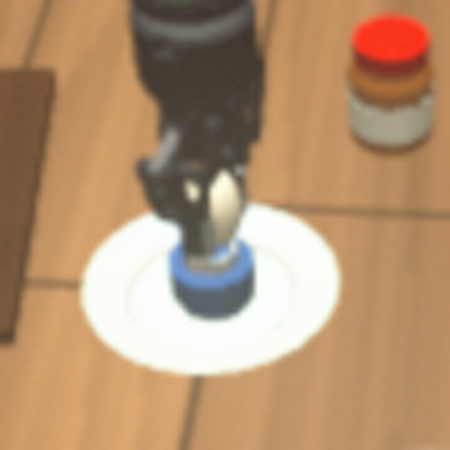

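The egg (centre ≈(216,200)) is lined up above the cup collar at (212,258). Lowering slowly.

>>> arm_command(
  increments=[
    [[0.5,-1,0,0,0,0],[0.5,-1.5,-3,0,0,0],[0.5,-1.5,-6,0,0,0],[0.5,-1.5,-9,0,0,0],[0.5,-1.5,-11,0,0,0],[0.5,-1.5,-13,0,0,0],[0.5,-1.5,-13,0,0,0],[0.5,-1.5,-13,0,0,0]],
  ],
)

```text
time_s: 20.28
ee_pos: [614.5, -245.2, 227.9]
tcp_rot: [0.162, 0.987, 0.0, -0.0]
ft_force: [-0.4, -0.2, -0.2]
opening: 0.494
```

>>> arm_command(
  increments=[
    [[0,0,-0.5,0,0,0],[0,0,-1,0,0,0],[0,0,-1.5,0,0,0],[0,0,-2,0,0,0],[0,0,-2.5,0,0,0],[0,0,-3,0,0,0],[0,0,-3,0,0,0],[0,0,-3,0,0,0]],
  ],
)

```text
time_s: 20.95
ee_pos: [614.6, -245.3, 225.1]
tcp_rot: [0.162, 0.987, 0.0, -0.0]
ft_force: [-0.1, 0.4, -1.1]
opening: 0.495
```

>>> arm_command(
  increments=[
    [[0,0,-0.5,0,0,0],[0,0,-1,0,0,0],[0,0,-1,0,0,0],[0,0,-1.5,0,0,0],[0,0,-1.5,0,0,0],[0,0,-2,0,0,0],[0,0,-2,0,0,0],[0,0,-2,0,0,0]],
  ],
)

```text
time_s: 21.62
ee_pos: [614.6, -245.3, 223.3]
tcp_rot: [0.162, 0.987, 0.0, -0.0]
ft_force: [-1.6, 0.7, 1.0]
opening: 0.491
```

>>> arm_command(
  increments=[
    [[0,0,-0.5,0,0,0],[0,0,-0.5,0,0,0],[0,0,-1,0,0,0],[0,0,-1,0,0,0],[0,0,-1,0,0,0],[0,0,-1,0,0,0],[0,0,-1,0,0,0],[0,0,-1,0,0,0]],
  ],
)

```text
time_s: 22.28
ee_pos: [614.7, -245.3, 222.6]
tcp_rot: [0.162, 0.987, -0.0, 0.0]
ft_force: [-1.1, 2.8, 5.2]
opening: 0.494
```

The egg is seated, with force rising to 5 N. Opening a little, then rising straight up.

>>> arm_command(
  increments=[
    [[0,0,0,0,0,0],[0,0,0,0,0,0],[0,0,0,0,0,0],[0,0,0,0,0,0],[0,0,0,0,0,0],[0,0,0,0,0,0],[0,0,0,0,0,0],[0,0,0,0,0,0]],
  ],
  jaw=-0.4,
)

```text
time_s: 22.95
ee_pos: [614.6, -245.3, 222.2]
tcp_rot: [0.162, 0.987, -0.0, 0.0]
ft_force: [0.1, 0.4, 0.7]
opening: 0.699
```

>>> arm_command(
  increments=[
    [[0,0,5,0,0,0],[0,0,15,0,0,0],[0,0,30,0,0,0],[0,0,55,0,0,0],[0,0,85,0,0,0],[0,0,105,0,0,0],[-30,0,110,0,0,0],[-70,0,110,0,0,0]],
  ],
)

```text
time_s: 23.62
ee_pos: [546.8, -246.0, 337.4]
tcp_rot: [0.161, 0.987, -0.002, 0.005]
ft_force: [-0.3, -0.5, -0.0]
opening: 0.699
```

>>> arm_command(
  increments=[
    [[-35,0,0,0,0,0],[-75,-5,0,0,0,0],[-115,-15,0,0,0,0],[-150,-25,0,0,0,0],[-170,-34,0,0,0,0],[-190,-38,0,0,0,0],[-191,-38,0,0,0,0],[-191,-38,0,0,0,0]],
  ],
  jaw=-1,
)

```text
time_s: 24.28
ee_pos: [353.1, -283.6, 333.3]
tcp_rot: [0.163, 0.987, -0.001, 0.001]
ft_force: [0.2, -0.0, -0.2]
opening: 1.002
```

Run:
```python
from h import *
S=capture("side");T=capture("top");p=telemetry.read_state();print(p["ee_pos"],p["opening"],p["ft_force"])
b=cv2.resize(S[90:200,180:320][:,:,::-1],None,fx=4,fy=4,interpolation=cv2.INTER_CUBIC)
b=b[:,:]
a=cv2.resize(T[130:190,300:360][:,:,::-1],None,fx=4,fy=4,interpolation=cv2.INTER_CUBIC)
a=cv2.copyMakeBorder(a,0,b.shape[0]-a.shape[0],0,0,cv2.BORDER_CONSTANT)
cv2.imwrite("pics/e6.png",np.hstack([b,a]))
```

```text
[ 354.2808735  -283.42140437  333.09818788] 0.9995317959605544 [ 0.00436577  0.5138492  -0.07928094]
```

View pics/e6.png

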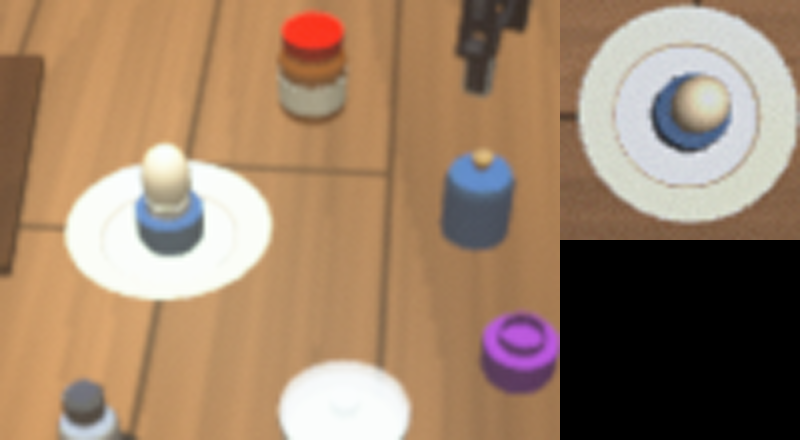

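The egg stands upright in the cup (side view (166,180) over the cup at (170,220)), and the cover stands free at (478,200). I'll descend on the cover.

>>> arm_command(
  increments=[
    [[-1.5,-1,0,0,0,0],[-1.5,-1,-15,0,0,0],[-1.5,-1,-40,0,0,0],[-1.5,-1,-60,0,0,0],[-1.5,-1,-60,0,0,0],[-1.5,-1,-60,0,0,0],[-1.5,-1,-60,0,0,0],[-1.5,-1,-60,0,0,0]],
  ],
)

```text
time_s: 25.05
ee_pos: [353.0, -284.9, 273.7]
tcp_rot: [0.162, 0.987, -0.001, 0.001]
ft_force: [-0.0, 0.7, -0.6]
opening: 1.001
```

Run:
```python
from h import *
S=capture("side");p=telemetry.read_state()["ee_pos"];print(p)
b=blob(S,(100,70,40),(125,255,255),(299.5,140),17);print(b,proj("side",[352,-284,34]))
for q in((299.3,150),(299.3,152)): print(plane("side",*q,0)) 
cv2.imwrite("pics/k1.png",cv2.resize(S[90:190,250:350][:,:,::-1],None,fx=5,fy=5,interpolation=cv2.INTER_CUBIC))
```

```text
[ 352.86232712 -284.90610677  273.73103985]
(array([299.6352459 , 133.99863388]), (np.int32(16), np.int32(11), np.int32(122))) (np.float64(299.60953682304466), np.float64(139.12603763906213))
[ 349.98997748 -266.30231904]
[ 350.0557434  -256.06611959]
```

View pics/k1.png

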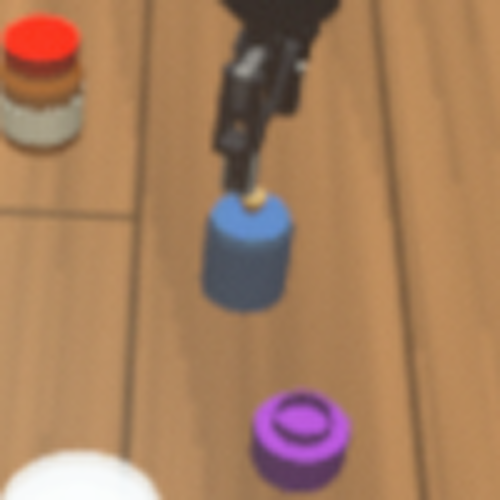

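The jaws are centred above the cover knob (255,198); the side view gives the foot centre as about (350,-286), against TCP (353,-285). Descending to grasp.

>>> arm_command(
  increments=[
    [[-1.5,0,-15,0,0,0],[-1.5,0,-30,0,0,0],[-1.5,0,-45,0,0,0],[-1.5,0,-60,0,0,0],[-1.5,0,-75,0,0,0],[-1.5,0,-82,0,0,0],[-1.5,0,-82,0,0,0],[-1.5,0,-82,0,0,0]],
  ],
)

```text
time_s: 25.77
ee_pos: [350.9, -284.6, 190.8]
tcp_rot: [0.162, 0.987, -0.0, 0.0]
ft_force: [0.1, -0.5, 0.1]
opening: 1.002
```

>>> arm_command(
  increments=[
    [[0,0,0,0,0,0],[0,0,0,0,0,0],[0,0,0,0,0,0],[0,0,0,0,0,0],[0,0,0,0,0,0],[0,0,0,0,0,0],[0,0,0,0,0,0],[0,0,0,0,0,0]],
  ],
  jaw=1,
  squeeze=40,
)

```text
time_s: 26.43
ee_pos: [351.2, -284.9, 191.5]
tcp_rot: [0.162, 0.987, -0.001, 0.001]
ft_force: [-0.2, 1.6, 6.5]
opening: 0.68
```

>>> arm_command(
  increments=[
    [[0,0,5,0,0,0],[0,0,15,0,0,0],[0,0,35,0,0,0],[0,0,60,0,0,0],[0,0,90,0,0,0],[0,0,120,0,0,0],[0,0,135,0,0,0],[0,0,135,0,0,0]],
  ],
)

```text
time_s: 27.1
ee_pos: [351.6, -285.5, 330.0]
tcp_rot: [0.162, 0.987, -0.003, 0.004]
ft_force: [0.4, 0.2, -1.1]
opening: 0.678
```

>>> arm_command(
  increments=[
    [[20,3,0,0,0,0],[55,8,0,0,0,0],[90,14,0,0,0,0],[125,19,0,0,0,0],[160,25,0,0,0,0],[195,30,0,0,0,0],[230,35,0,0,0,0],[263,40,0,0,0,0]],
  ],
)

```text
time_s: 27.77
ee_pos: [614.7, -243.3, 322.9]
tcp_rot: [0.162, 0.987, 0.001, -0.002]
ft_force: [1.2, -0.4, -0.8]
opening: 0.674
```

>>> arm_command(
  increments=[
    [[0,0,0,0,0,0],[0,0,0,0,0,0],[0,0,0,0,0,0],[0,0,-5,0,0,0],[0,0,-15,0,0,0],[0,0,-20,0,0,0],[0,0,-20,0,0,0],[0,0,-20,0,0,0]],
  ],
)

```text
time_s: 28.43
ee_pos: [612.8, -244.4, 304.2]
tcp_rot: [0.163, 0.987, 0.0, -0.001]
ft_force: [0.3, -0.7, -2.1]
opening: 0.675
```

Run:
```python
from h import *
S=capture("side");p=telemetry.read_state();print(p["ee_pos"],p["opening"],p["ft_force"])
cv2.imwrite("pics/k2.png",cv2.resize(S[70:170,170:270][:,:,::-1],None,fx=5,fy=5,interpolation=cv2.INTER_CUBIC))
```

```text
[ 613.15554007 -244.49236361  304.90769741] 0.6787121866757971 [ 1.18852887 -0.12516886 -1.44790451]
```

View pics/k2.png

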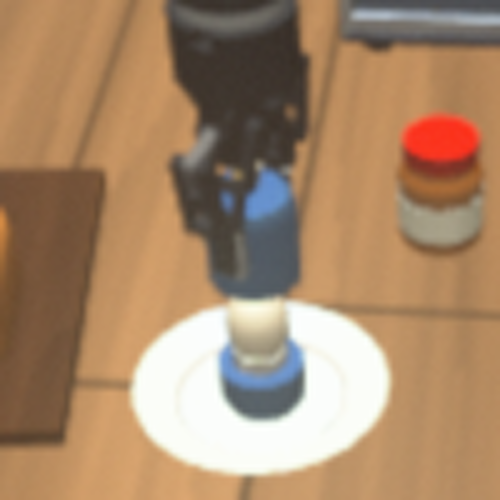

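The cover is level above the egg: cover columns 211–299 (centre 255), egg 229–290, cup 220–305. Allowing for perspective, the cover is about 2.5 mm too far towards -x, so I'll correct and descend in stages.

>>> arm_command(
  increments=[
    [[2.5,-0.5,0,0,0,0],[2.5,-0.5,0,0,0,0],[2.5,-0.5,-4,0,0,0],[2.5,-0.5,-8,0,0,0],[2.5,-0.5,-12,0,0,0],[2.5,-0.5,-16,0,0,0],[2.5,-0.5,-20,0,0,0],[2.5,-0.5,-20,0,0,0]],
  ],
)

```text
time_s: 29.15
ee_pos: [615.6, -244.6, 283.6]
tcp_rot: [0.162, 0.987, 0.0, -0.001]
ft_force: [-1.0, 0.5, -1.6]
opening: 0.68
```

>>> arm_command(
  increments=[
    [[0,0,-4,0,0,0],[0,0,-8,0,0,0],[0,0,-12,0,0,0],[0,0,-16,0,0,0],[0,0,-20,0,0,0],[0,0,-24,0,0,0],[0,0,-24,0,0,0],[0,0,-24,0,0,0]],
  ],
)

```text
time_s: 29.82
ee_pos: [615.9, -244.7, 260.7]
tcp_rot: [0.162, 0.987, 0.0, -0.0]
ft_force: [0.2, 0.2, -1.0]
opening: 0.676
```

>>> arm_command(
  increments=[
    [[0,0,-4,0,0,0],[0,0,-8,0,0,0],[0,0,-12,0,0,0],[0,0,-16,0,0,0],[0,0,-20,0,0,0],[0,0,-23,0,0,0],[0,0,-24,0,0,0],[0,0,-24,0,0,0]],
  ],
)

```text
time_s: 30.48
ee_pos: [615.9, -244.7, 236.6]
tcp_rot: [0.162, 0.987, 0.0, -0.0]
ft_force: [0.1, -0.3, -2.2]
opening: 0.679
```

>>> arm_command(
  increments=[
    [[0,0,-1,0,0,0],[0,0,-1.5,0,0,0],[0,0,-2,0,0,0],[0,0,-2.5,0,0,0],[0,0,-3,0,0,0],[0,0,-3,0,0,0],[0,0,-3,0,0,0],[0,0,-3,0,0,0]],
  ],
)

```text
time_s: 31.15
ee_pos: [616.1, -244.8, 234.2]
tcp_rot: [0.162, 0.987, -0.0, 0.0]
ft_force: [0.8, 0.1, -1.7]
opening: 0.678
```

>>> arm_command(
  increments=[
    [[0,0,-0.5,0,0,0],[0,0,-1,0,0,0],[0,0,-1.5,0,0,0],[0,0,-2,0,0,0],[0,0,-2,0,0,0],[0,0,-2,0,0,0],[0,0,-2,0,0,0],[0,0,-2,0,0,0]],
  ],
)

```text
time_s: 31.82
ee_pos: [616.1, -244.8, 232.5]
tcp_rot: [0.162, 0.987, -0.0, 0.0]
ft_force: [-1.2, -0.2, 1.8]
opening: 0.673
```

Contact is starting at the predicted height (232.5). A touch more, then release.

>>> arm_command(
  increments=[
    [[0,0,-0.5,0,0,0],[0,0,-0.5,0,0,0],[0,0,-0.5,0,0,0],[0,0,-0.5,0,0,0],[0,0,-0.5,0,0,0],[0,0,-0.5,0,0,0],[0,0,-0.5,0,0,0],[0,0,-0.5,0,0,0]],
  ],
)

```text
time_s: 32.48
ee_pos: [616.2, -244.9, 232.5]
tcp_rot: [0.162, 0.987, -0.0, 0.0]
ft_force: [-2.8, 0.8, 4.7]
opening: 0.675
```

>>> arm_command(
  increments=[
    [[0,0,0,0,0,0],[0,0,0,0,0,0],[0,0,0,0,0,0],[0,0,0,0,0,0],[0,0,0,0,0,0],[0,0,0,0,0,0],[0,0,0,0,0,0],[0,0,0,0,0,0]],
  ],
  jaw=-0.8,
)

```text
time_s: 33.15
ee_pos: [616.1, -244.8, 231.7]
tcp_rot: [0.162, 0.987, -0.0, 0.0]
ft_force: [-0.9, -0.9, -0.7]
opening: 0.901
```

>>> arm_command(
  increments=[
    [[0,0,10,0,0,0],[0,0,25,0,0,0],[0,0,50,0,0,0],[0,0,80,0,0,0],[0,0,110,0,0,0],[0,0,130,0,0,0],[-30,15,130,0,0,0],[-60,40,130,0,0,0]],
  ],
)

```text
time_s: 33.82
ee_pos: [556.9, -206.7, 365.5]
tcp_rot: [0.163, 0.987, -0.002, 0.004]
ft_force: [-0.1, 0.8, -0.4]
opening: 0.897
```

>>> arm_command(
  increments=[
    [[-20,30,0,0,0,0],[-40,60,0,0,0,0],[-60,90,0,0,0,0],[-80,120,0,0,0,0],[-100,150,0,0,0,0],[-110,180,0,0,0,0],[-110,210,0,0,0,0],[-110,210,0,0,0,0]],
  ],
)

```text
time_s: 34.48
ee_pos: [444.8, 9.0, 362.6]
tcp_rot: [0.16, 0.987, 0.001, 0.0]
ft_force: [-0.4, -0.2, -0.1]
opening: 0.898
```

Run:
```python
from h import *
S=capture("side");T=capture("top");p=telemetry.read_state();print(p["ee_pos"],p["opening"],p["ft_force"])
b=blob(T,(8,60,90),(25,255,255),(338,156),8); print(b,b and plane("top",*b[0],118))
x=cv2.resize(S[90:240,160:310][:,:,::-1],None,fx=3,fy=3,interpolation=cv2.INTER_CUBIC)
y=cv2.resize(T[125:195,230:360][:,:,::-1],None,fx=2.6,fy=2.6,interpolation=cv2.INTER_CUBIC)
y=cv2.copyMakeBorder(y,0,x.shape[0]-y.shape[0],0,0,cv2.BORDER_CONSTANT)
cv2.imwrite("pics/f.png",np.hstack([x,y]))
```

```text
[445.97543732   6.07098468 362.70925225] 0.8947888299280482 [ 0.67142917  0.09719879 -0.950744  ]
(array([337.94252874, 152.05747126]), (np.int32(5), np.int32(5), np.int32(22))) [ 615.46578233 -244.80139634]
```

View pics/f.png

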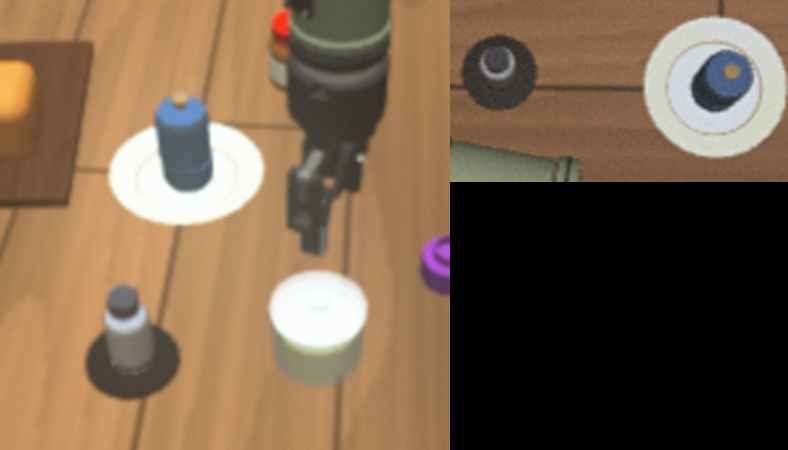

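The cover sits flush and level on the cup (side view (185,145)). Its knob measures (615.5,-244.8), within 1 mm of the cup. The mill is upright on the coaster at (130,330), and the gripper is clear.

```bash
python3 -c "
from cell import bot; print(bot.close_job())"
```

```text
the job is handed in; nothing more can be done
None
```

I laid the breakfast and handed the job in after about 35 s of robot time; no verdict was reported. The mill went on the coaster first, then the cup on the plate, the egg in the cup, and the cover over the egg.

Last checks, from the final side and top pictures:
- **Cup:** about 1.3 mm from the plate centre, measured before the egg went in.
- **Egg:** upright in the cup in the last picture before the cover hid it.
- **Cover:** flush and level on the cup. Its knob measured (615.5, -244.8), within 1 mm of the cup, and it made contact at the predicted height.
- **Mill:** upright on the coaster. It was released about 1.5 mm from the measured centre; I judged its final position by eye and did not re-measure it.
- **Clearance:** the gripper was open and well clear of everything.
- **Loose items:** I did not reach for the crock, bowl, tart tin or jam jar, but I did not measure their final positions either.

**Disagreement:** some early side-view estimates were off from the top view by 5–26 mm, because the colour masks caught only part of the object. I used the top view for those, and the grasps confirmed it.

I viewed 16 pictures, two over the budget of 14, to check the cover's grasp and seating.

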